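# Roll a round bar into the V-block and push it against the end stop

## Robot

A 7-joint arm with a two-finger parallel gripper is mounted at the origin on a cart in front of the work surface, level with it; the furniture and walls round the work are solid. World frame = base frame: x ahead of the robot, y to its left, z up, the work surface at z = 0. Lengths are in m, angles in rad, forces in N, time in s.
With the tool pointing down it reaches from about 0.4 to 0.85 m from the base axis. Payload 10.4 kg.
Tool frame: the origin (TCP) lies between the finger pads; the fingertips stand 22 mm ahead of it and the grasp point (between the pads) lies 3 mm ahead of it; z points along the fingers, y is the line along which they close (so a half turn about z gives the same grasp; the last joint's range is limited). The gripper opens to 85 mm and grips with 20 to 120 N. Pads are 22 mm wide; open, the fingers measure 114 mm over their backs; the gripper's body (76 mm by 85 mm) begins 54 mm behind the grasp point. The pads swing forward as they close: fully open they stand 13 mm farther back than shut.
Start: joints at [-1.354, 0.332, -0.065, 1.46, 0.022, 1.35, -0.088], TCP at [0.148, 0.607, 0.216] pointing down, gripper open.
Joint ranges: [-2.6, 2.6], [-0.5, 2.12], [-1.47, 1.34], [0.16, 2.42], [-1.27, 4.41], [0.06, 2.06], [-2.6, 2.6]. Speed limits (rad/s): [2.22, 2.22, 2.79, 2.79, 3.14, 3.14, 3.14].

## Interface

Orientations are given as a unit quaternion [x, y, z, w].
In Python, from workcell import manip, camera, ticket, boxes_of, outline_of gives the robot as it stands.
- The arm moves only by the tool carry_out, never from a script. Its argument "deltas" is a list of rows, each a list of 5 numbers: the shift along the tool's x, y, z as a fraction of full scale, then the turn about the tool's z as a fraction of full scale, then the opening, from -1 (shut) to 1 (fully open), so that 0 is half open. In form: [[tx, ty, tz, spin, gripper], ...]. A call has 1 to 20 rows; each row is the pose to reach, as a shift and turn from the pose commanded when the call began, along the tool's axes at that moment; what a row does not reach only later rows make up. Full scale, the value 1, is 150 mm for a shift and 30 degrees for a turn. A row lasts 1/8 s, in which the tool goes at most 62.5 mm and 10.7 degrees, less where a joint would pass 70% of its speed; a pose out of reach is approached as far as the arm can. A call with a number of a shift or a turn outside -1 to 1 is refused whole. A call with a gripper value outside its range is refused whole. The fingers move at their own pace and stop on an object; "force" is the grip in N (left out, the last holds). Time passes only in rows, so rows that repeat a pose let the fingers close. It gives the time, the measured TCP pose, the force, the opening and the grip force at its end, in the units of the state.
- manip.get_obs(): the state, without advancing time (a new reading comes with each control period).
- camera(name): name is "scene" or "top" or "wrist"; returns a dict with "img" (384x512x3 uint8, red, green, blue), "depth" (384x512 float32, m along the optical axis (not along the pixel's ray), 0 where there is no reading), "vertical_fov" (degrees; the focal length in pixels is half the picture's height over the tangent of half this angle, whatever the lens; pixels are square), "cx", "cy" (the principal point, pixels), "k1" (the pictures are not rectified: a ray, as slopes to the right and down, at radius r is drawn at 1 + k1 r^2 times it, then the intrinsics apply), "R" (3x3) and "t" (3): a world point X has camera coordinates R X + t. Camera axes: x right, y down, z forward; pixel columns grow to the right and rows downward; lengths in m; the calibration is good to about 2 mm. A picture is of the moment at which its call begins.
- ticket.hand_in(): hands the job in; it is judged then, once.
Trained networks look in a picture, given as the dict that the camera call returned (one of the last four; its "shot" number tells which), for a name from the list of things; names that differ only in an ending like _2 or _b are one class to them, and where a whole thing is asked for, a point or a joint stands for the part that bears it (a point fixed in the world has none). Each returns a list of dicts, best first, with "conf" (0 to 1); they miss things now and then, are a little off and sometimes report something else, mostly with a low value. They report only what shows in the picture. A call takes as long as a camera call. They do not tell look-alikes from the thing itself.
- boxes_of(query, picture): "position" ([x, y, z] in m, in world coordinates, good to about 4 mm: the middle of the surface that is visible of it).
- outline_of(query, picture): "region" (384x512 bool, what is visible of it).
The state is a dict: "clock": time; "joint_pos": joint angles; "joint_velocities": joint speeds; "tau": joint torques, N m; "position": TCP position; "ee_rot": TCP orientation; "ft_force": force on the tool from outside, world axes, zero at the start; "torque": the same for the moment, N m; "grip_width": opening from 0.0 (shut) to 1.0 (fully open); "grasp_force": force on a finger pad.
Only numpy, scipy, OpenCV 4.12 (cv2) and the standard library are available. Lean on these libraries where they do the work, as an engineer would, in place of code of your own. Each camera call takes 0.05 s, during which the arm holds its last target. There are 200 camera calls.

## Task

Roll the round metal bar along the bench, towards you, by pushing its far side with the fingers, up the shallow ramp of the V-block and over the lip, until it drops into the groove short of the end stop. Then push the bar's free end along the groove until its other end rests against the upright stop plate, and leave it lying there. Never pick the bar up or carry it, and leave the jar, the dropper bottle and the sanding block where they stand.

Things in the scene. Friction and masses are not known exactly. Their poses are not given: they have to be found in the camera images.
- bar: Loose, smooth, solid aluminium bar, 44 mm diameter, 90 mm long, about 0.25 kg, small dark mark on each end face. Origin at its centre, 22 mm above the bench at the start; y axis along the bar, x and z turn as it rolls. Lies on the bench before the ramp, 100 to 140 mm from the groove line, axis within 0.12 rad of it. Rolls when pushed from the side; let go on the flat, it soon stops.
- v_block: Grey steel V-block fixed to the bench, ramp on the side away from the robot, 105 mm wide (x), 126 mm long (y). Origin at bench height, straight below the groove's bottom line. x: across the groove, from the ramp to the back (the way the bar rolls in); y: along the groove, away from the stop plate; z up. The bar seated against the stop has its centre at x 0, y -18, z 29 mm in this frame.
- lip (a point): Middle of the V-block's flat lip (3 mm wide), 12.9 mm above the bench, 17 mm before the groove's bottom line; axes as the block's. The ramp rises to it from the bench over the 48 mm before it (about 14 degrees); behind it the groove begins, bottom 2 mm above the bench, both sides sloping 35 degrees. The far side goes up to 22 mm, 28.5 mm behind the bottom line. All run the block's full length.
- stop (a point): Middle of the inner face of the upright darker stop plate across the groove's -y end (63 mm from the block's origin), 29 mm above the bench; axes as the block's, +y pointing away from the plate along the groove. The plate is 43 mm wide, 8 mm thick, 40 mm high. The groove runs 118 mm from this face to its other end, which is open.
- jar: Small screw-lid glitter jar, 43 mm across, 58 mm tall, loose bystander; origin at the centre of its underside.
- dropper: Small brown dropper bottle, 33 mm across, 102 mm tall, loose bystander; origin at the centre of its underside.
- sander: Wooden sanding block 40 x 85 x 31 mm lying flat, loose bystander; origin at the centre of its underside, long side along its y.
Mind the look-alikes: they are no part of the job. There is more than one size of the bar; the one meant has the size given above.

How it is judged:
On the way, in this order (a step that is already met when the one before it is completed fails the run):
1. the bar has rolled (turned about its own axis by 1.0 rad or more) on its way to the lip, not slid or carried (angle between bar's own z axis and vertical above 1 rad and x of bar in the frame of v_block below -0.018 m and z of bar in the frame of v_block below 0.038 m), for 0.04 s.
2. the bar lies in the groove with its end still at least 5 mm short of the stop plate (x of bar in the frame of v_block between -0.004 and 0.004 m and z of bar in the frame of v_block between 0.0255 and 0.032 m and angle between the y axis of bar and the y axis of v_block, either way round below 0.08 rad and y of bar in the frame of v_block above -0.013 m), for 0.2 s.
At the end, for the whole second after the job is handed in: The bar lies at rest in the V groove (centre within 4 mm of the groove's middle line across and about 3 mm in height, axis parallel to it within 0.08 rad), with its end within 3 mm of the stop plate (x of bar in the frame of v_block between -0.004 and 0.004 m and z of bar in the frame of v_block between 0.0255 and 0.032 m and angle between the y axis of bar and the y axis of v_block, either way round below 0.08 rad and y of bar in the frame of v_block between -0.021 and -0.015 m and linear speed of bar below 0.02 m/s); the robot touches nothing.
It fails at once if the bar is lifted (its centre more than 40 mm above the bench; rolling over the lip takes it to 35 mm) (height (world z) of bar above 0.04 m).
It fails at once if the glitter jar is moved by more than 20 mm (distance of jar from where it was at the start of the episode above 0.02 m).
It fails at once if the dropper bottle is moved by more than 20 mm (distance of dropper from where it was at the start of the episode above 0.02 m).
It fails at once if the sanding block is moved by more than 20 mm (distance of sander from where it was at the start of the episode above 0.02 m).
It also fails if it takes over 48 s, if anything falls off the work surface, if the arm or the gripper's body presses on something with over 40 N, if the wrist force passes 120 N, or if a joint passes its speed limit or range.

## Working session

There is one attempt and no reset: what is moved stays moved. The work goes in short steps, Python scripts to look and compute and a tool call to move; the robot and the scene stay as the last step left them, time stands still between calls to the robot, and variables do not carry over. Pictures are saved under pics/ and viewed, at most 10 in all, crops included, and the job is handed in when it is done.

Besides the shell and the picture viewer there is one more tool, called after "Request:" as a command line: name --pt "numbers of a row" for each row, then --argument value for the rest. carry_out: Moves the arm, as the interface text tells. Its arguments: {"type":"object","properties":{"deltas":{"type":"array","items":{"type":"array","items":{"type":"number"}}},"force":{"type":"number"}},"required":["deltas"]}

```bash
mkdir -p pics; cat > h.py <<'E'
import numpy as np, cv2
from workcell import manip, camera, ticket, boxes_of, outline_of
def cloud(c):
    h,w=c['depth'].shape; f=h/2/np.tan(np.radians(c['vertical_fov'])/2)
    K=np.array([[f,0,c['cx']],[0,f,c['cy']],[0,0,1.]])
    v,u=np.mgrid[:h,:w]; p=np.stack([u,v],-1).reshape(-1,1,2).astype(float)
    s=cv2.undistortPoints(p,K,np.array([c['k1'],0,0,0,0.])).reshape(h,w,2)
    d=c['depth'][...,None]; X=np.concatenate([s*d,d],-1)
    return (X-np.array(c['t']))@np.array(c['R'])
def save(c,n): cv2.imwrite('pics/'+n,c['img'][...,::-1])
E
python3 - <<'E'
from h import *
o=manip.get_obs(); print(o['clock'],o['position'],o['ee_rot'],o['ft_force'])
a=camera('top'); b=camera('scene')
cv2.imwrite('pics/a.png',cv2.resize(np.vstack([a['img'],b['img']])[...,::-1],None,fx=.78,fy=.78))
for c,n in((a,'top'),(b,'scene')):
    P=cloud(c)
    for q in('bar','v_block','stop','jar','dropper','sander'):
        for r in boxes_of(q,c)[:3]: print(n,q,np.round(r['position'],3),round(r['conf'],2))
        for r in outline_of(q,c)[:3]:
            m=r['region']&(c['depth']>0); p=P[m]; ys,xs=np.where(m)
            if len(p): 
                t=p[p[:,2]>np.percentile(p[:,2],50)]
                print('  reg',m.sum(),int(xs.mean()),int(ys.mean()),np.round(np.percentile(p,[2,98],axis=0),3).tolist(),round(r['conf'],2))
E
```

```text
0.0 [0.14838325 0.60671407 0.21499802] [ 1.19639099e-01  9.92817189e-01 -7.16961035e-04 -4.13370956e-05] [ 0.29586918 -0.09670706 -0.3172374 ]
top bar [0.537 0.302 0.041] 0.97
top bar [0.191 0.309 0.03 ] 0.68
top bar [0.283 0.351 0.03 ] 0.62
  reg 434 210 296 [[0.167, 0.276, 0.015], [0.209, 0.341, 0.036]] 0.82
  reg 722 219 146 [[0.516, 0.256, 0.001], [0.558, 0.344, 0.047]] 0.8
  reg 454 195 253 [[0.269, 0.314, 0.015], [0.303, 0.379, 0.036]] 0.69
top v_block [0.434 0.3   0.009] 0.96
top v_block [0.533 0.301 0.041] 0.17
  reg 2244 218 189 [[0.387, 0.24, 0.001], [0.49, 0.361, 0.039]] 0.92
top stop [0.437 0.302 0.007] 0.65
  reg 2331 218 189 [[0.387, 0.238, 0.001], [0.491, 0.361, 0.039]] 0.73
top jar [0.651 0.116 0.061] 0.76
top jar [0.441 0.302 0.011] 0.65
  reg 321 298 100 [[0.634, 0.098, 0.014], [0.672, 0.136, 0.061]] 0.91
top dropper [0.398 0.089 0.06 ] 0.56
  reg 226 311 206 [[0.385, 0.057, -0.0], [0.42, 0.097, 0.101]] 0.75
  reg 629 330 178 [[0.44, -0.005, 0.013], [0.503, 0.075, 0.034]] 0.63
  reg 368 298 100 [[0.634, 0.098, -0.0], [0.674, 0.137, 0.061]] 0.47
top sander [0.476 0.033 0.03 ] 0.82
top sander [0.442 0.304 0.01 ] 0.61
  reg 625 330 177 [[0.44, -0.006, 0.017], [0.503, 0.075, 0.034]] 0.73
scene bar [0.177 0.309 0.026] 0.62
scene bar [0.276 0.347 0.032] 0.53
  reg 351 175 212 [[-0.016, 0.085, 0.0], [0.318, 0.383, 0.313]] 0.77
  reg 443 164 240 [[0.16, 0.274, 0.005], [0.205, 0.336, 0.035]] 0.6
scene jar [0.646 0.111 0.047] 0.62
  reg 208 322 163 [[0.634, 0.097, 0.014], [0.668, 0.134, 0.058]] 0.75
  reg 602 323 213 [[0.435, -0.006, 0.002], [0.499, 0.069, 0.032]] 0.56
scene dropper [0.39  0.077 0.06 ] 0.68
scene sander [0.462 0.033 0.03 ] 0.9
scene sander [0.644 0.108 0.046] 0.54
  reg 678 323 213 [[0.435, -0.008, 0.0], [0.5, 0.074, 0.033]] 0.93
```

View pics/a.png

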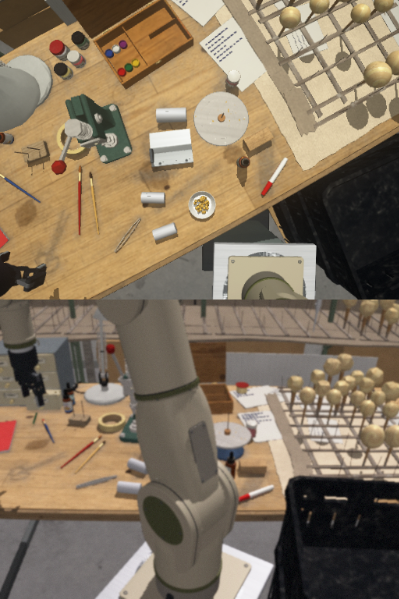

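```bash
python3 - <<'E'
from h import *
a=camera('top'); P=cloud(a); print(a['t'],-np.array(a['R']).T@a['t'])
cv2.imwrite('pics/b.png',cv2.resize(a['img'][100:230,140:340,::-1],None,fx=4,fy=4,interpolation=cv2.INTER_CUBIC))
# bar axis
m=(P[...,2]>.034)&(abs(P[...,0]-.537)<.04)&(abs(P[...,1]-.302)<.07)
p=P[m]; c=p.mean(0); print('bar',c,cv2.minAreaRect(p[:,:2].astype(np.float32)*1000), p[:,2].max())
u,s,v=np.linalg.svd((p-c)[:,:2]); print(v[0],np.degrees(np.arctan2(v[0][0],v[0][1])))
r=outline_of('v_block',a)[0]['region']
p=P[r&(P[...,2]>.003)]; print('block',cv2.minAreaRect(p[:,:2].astype(np.float32)*1000))
t=p[p[:,2]>.028]; print('stop',len(t),t.mean(0),np.percentile(t,[3,97],axis=0),cv2.minAreaRect(t[:,:2].astype(np.float32)*1000))
# profile
g=np.round(p[:,0]/.006)
for k in np.unique(g):
    q=p[(g==k)&(abs(p[:,1]-.295)<.03)]; print(k*6,len(q),np.round(np.median(q[:,2])*1000,1) if len(q) else '',end='; ')
E
```

```text
[0.18421697 0.46410864 0.91192093] [0.37328815 0.21291219 0.94670843]
bar [0.53688061 0.30088587 0.04149967] ((538.3447875976562, 289.4873046875), (39.12100601196289, 113.20851135253906), 4.3632941246032715) 0.07374807434339657
[ 0.06726683 -0.99773502] 176.1429822358374
block ((427.4152526855469, 291.86541748046875), (131.5322723388672, 139.11390686035156), 8.962451934814453)
stop 86 [0.40649807 0.33514261 0.16619861] [[0.37328815 0.21291219 0.03233024]
 [0.43098777 0.36082007 0.94670843]] ((386.0854187011719, 293.6727600097656), (158.9105224609375, 38.62137985229492), 67.33557891845703)
372.0 0 ; 378.0 0 ; 384.0 13 21.5; 390.0 54 22.6; 396.0 66 22.5; 402.0 62 20.8; 408.0 62 16.6; 414.0 60 12.4; 420.0 64 8.4; 426.0 41 5.1; 432.0 53 5.9; 438.0 64 9.7; 444.0 62 12.6; 450.0 63 12.6; 456.0 61 11.4; 462.0 59 9.7; 468.0 66 8.4; 474.0 50 7.1; 480.0 58 5.2; 486.0 41 4.6; 492.0 18 3.9; 498.0 2 3.7;
```

View pics/b.png

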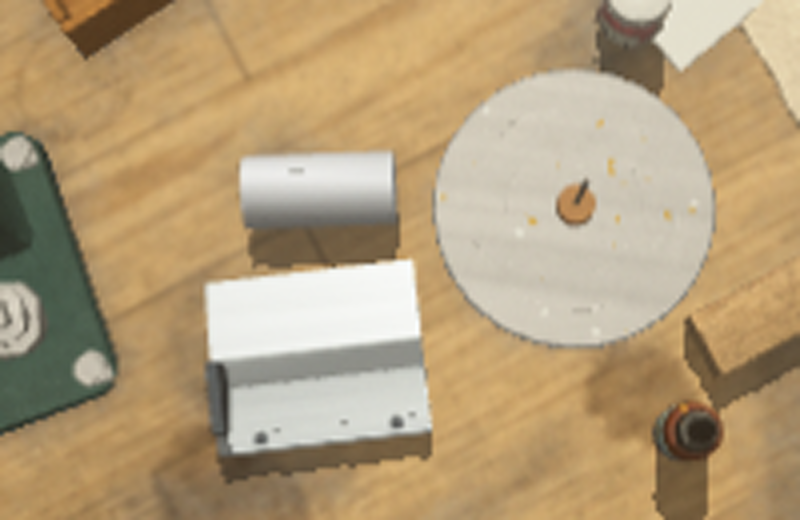

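```bash
python3 - <<'E'
from h import *
from scipy.optimize import least_squares
A=[camera('top') for _ in range(6)]
P=np.mean([cloud(a) for a in A],0); z=P[...,2]
m=(abs(P[...,0]-.44)<.07)&(abs(P[...,1]-.29)<.08)&(z>.0035)&(z<.021)
p=P[m]
# profile model: rel coordinate x (world +x side=ramp): s = distance along ramp dir from groove line
def prof(s):  # s>0 toward ramp
    xs=[-28.5,0,15.5,18.5,65]; zs=[22,2,12.9,12.9,1.0]
    return np.interp(s*1000,xs,zs)/1000
def res(q,p):
    s=(p[:,0]-q[0])*np.cos(q[1])+(p[:,1]-.3)*np.sin(q[1]); return p[:,2]-prof(s)-q[2]
p=p[(abs(p[:,1]-.30)<.045)]
f=least_squares(res,[.43,.06,0],args=(p,),loss='soft_l1',f_scale=.001)
print('groove x at y=.3, yaw, dz',f.x,np.std(f.fun),len(p))
x0,th,_=f.x
def loc(p): # block frame x (toward robot), y (away from stop, world -y)
    s=(p[...,0]-x0)*np.cos(th)+(p[...,1]-.3)*np.sin(th); l=-(-(p[...,0]-x0)*np.sin(th)+(p[...,1]-.3)*np.cos(th)); return -s,l
X,L=loc(P)
bl=(abs(X+.04)<.02)&(z>.004)&(z<.02)&(abs(L)<.12); print('block y extent',np.percentile(L[bl],[1,2,98,99]))
st=(abs(X)<.02)&(z>.034)&(z<.045)&(abs(L)<.1); print('stop top',st.sum(),np.percentile(L[st],[2,50,98]),np.percentile(X[st],[2,98]),np.median(z[st]))
b=(z>.015)&(z<.06)&(abs(P[...,0]-.537)<.05)&(abs(P[...,1]-.302)<.07); p=P[b]
def rb(q,p):
    d=np.array([np.sin(q[1]),np.cos(q[1])]); n=np.array([d[1],-d[0]])
    s=(p[:,0]-q[0])*n[0]+(p[:,1]-.3)*n[1]; return np.hypot(s,p[:,2]-q[2])-.022
f=least_squares(rb,[.54,-.03,.022],args=(p,),loss='soft_l1',f_scale=.001); print('bar x@.3, slope dx/dy, z',f.x,np.std(f.fun),len(p))
al=p[:,1][abs(f.fun)<.003]; print('bar y extent',np.percentile(al,[0.5,2,98,99.5]))
print('groove axis slope dx/dy',-np.tan(th))
for n,cx,cy in(('turntable',.5,.16),):
    k=(abs(P[...,0]-.5)<.12)&(abs(P[...,1]-.17)<.1)&(z>.003); q=P[k]; print(n,np.percentile(q,[1,50,99],axis=0))
k=(P[...,1]>.38)&(P[...,1]<.5)&(abs(P[...,0]-.5)<.15)&(z>.01); q=P[k]; print('left',np.percentile(q,[1,50,99],axis=0))
E
```

```text
groove x at y=.3, yaw, dz [0.42722104 0.15002819 0.00077859] 0.0011750825427167082 1268
block y extent [-0.11756433 -0.06121778  0.0623023   0.06386979]
stop top 58 [-0.06115904 -0.05697982 -0.05350792] [-0.01374567  0.01899838] 0.040504735902185784
bar x@.3, slope dx/dy, z [ 0.53870446 -0.06664252  0.02241319] 0.0007030932711424839 688
bar y extent [0.25600522 0.25826955 0.34428748 0.34510853]
groove axis slope dx/dy -0.1511640477753109
turntable [[0.39159084 0.07436844 0.00468536]
 [0.51129342 0.16100392 0.07231213]
 [0.59908801 0.26801585 0.21816538]]
left [[0.36176366 0.40168756 0.01500612]
 [0.46164808 0.4741191  0.17808133]
 [0.64423585 0.49909556 0.50577899]]
```

```bash
python3 - <<'E'
from h import *
a=camera('top'); P=cloud(a)[a['depth']>0].reshape(-1,3)
gx=np.arange(.1,.76,.04); gy=np.arange(.68,.03,-.04)
print('x\\y ',*['%4d'%(y*1000) for y in gy])
for x in gx[::-1]:
    r=[]
    for y in gy:
        q=P[(abs(P[:,0]-x)<.02)&(abs(P[:,1]-y)<.02)][:,2]; r.append('%4d'%(np.percentile(q,97)*1000) if len(q) else '   .')
    print('%4d'%(x*1000),*r)
q=P[(np.hypot(P[:,0]-.51,P[:,1]-.161)<.12)]; d=q[(q[:,2]>.05)&(q[:,2]<.08)&(q[:,1]>.07)]
print(np.percentile(d,[1,99],axis=0), q[:,2].max())
E
```

```text
x\y   680  640  600  559  519  479  439  399  359  319  279  239  199  159  119   79   39
 740   68   68   60   57   56   22   43   44    9   57   57   32    6    9    8    7   13
 700   66   66   60    3   56   56   22   44   57   57    3    3    3    6    7    8    8
 660   56   60    4    3    3   57   55   57   56    3    3    4    3    3   61   56    6
 620   20    3    3    3    3    5   57    4    4    3    3    4    3   73   58    5    4
 580   10    3    2    4    4   19    3    3    2    4    3    4   75   75   75   74    3
 540    3    4    .  458  438  237    7    3   44   47   46   74   74   90   75   74    3
 500    3   26    .  464  450  237  207    3    7   34   28   74   75   86   75   74   32
 460   19   27    4  455  444  312  236    3   13   14   15   15   74   75   74   73   33
 420   24   26   27  425  298  310  228   15   42   18   23   24    4    3    3   98    4
 380   22    3    4    8   26  365    3    3   40   24   24   23    3    3    3   98    3
 340    3    3    4   11    5  358    3    4    3    3    3    4    3    4    4    3    3
 300    4    3    7   10   10    3    4    4   36   34    4   19   20   19    3    3    3
 260    4    4    3    9    8    4    4    3   33   32    3   20   17   20    3    3    3
 220    3    4    3    7    7    4    3    8    3   26   33    4   19    4    3    2    2
 180    3  281  375  389    5    3    8    8   23   35   35    3    3    3    3    .    .
 140    4  268  338  393  343    3    9    3    4    3    3    3    2    3    3    4    3
 100    3    3    4    4    4    3    3    3    3    3    3    1    .    3   14   15   16
[[0.44915063 0.07782849 0.06873367]
 [0.59857484 0.22754518 0.07594073]] 0.15194240217107943
```

Request:
carry_out --pt "-0.17 -0.32 0 0 0" --pt "-0.35 -0.64 0 0 0" --pt "-0.52 -0.95 0 0 0" --pt "-0.52 -0.95 0 0 0" --pt "-0.52 -0.95 0 0 0"

```text
clock: 2.38
position: [0.1902, 0.4507, 0.2162]
ee_rot: [0.12, 0.993, 0.001, 0.0]
ft_force: [0.2, 0.4, 0.1]
grip_width: 0.503
grasp_force: 0.0
```

Request:
carry_out --pt "-0.27 -0.2 0 0 0" --pt "-0.53 -0.4 0 -0.3 0" --pt "-0.8 -0.6 0 -0.59 0" --pt "-0.8 -0.6 0 -0.59 0" --pt "-0.8 -0.6 0 -0.59 0"

```text
clock: 3.0
position: [0.2849, 0.3356, 0.2158]
ee_rot: [-0.035, 0.999, 0.0, -0.0]
ft_force: [-0.1, 0.7, -0.6]
grip_width: 0.502
grasp_force: 0.0
```

Request:
carry_out --pt "-0.32 -0.1 0 0 0" --pt "-0.64 -0.2 0 0 0" --pt "-0.95 -0.3 0 0 0" --pt "-0.95 -0.3 0 0 0" --pt "-0.95 -0.3 0 0 0"

```text
clock: 3.62
position: [0.4297, 0.301, 0.2153]
ee_rot: [-0.035, 0.999, -0.0, -0.0]
ft_force: [-0.4, 0.9, -0.4]
grip_width: 0.503
grasp_force: 0.0
```

```bash
python3 - <<'E'
from h import *
from scipy.optimize import least_squares
c=camera('wrist'); save(c,'w.png'); P=cloud(c); z=P[...,2]
print(manip.get_obs()['position'])
b=(z>.015)&(z<.06)&(abs(P[...,0]-.537)<.05)&(abs(P[...,1]-.302)<.07)&(c['depth']>0); p=P[b]; print(len(p))
def rb(q,p):
    d=np.array([np.sin(q[1]),np.cos(q[1])]); n=np.array([d[1],-d[0]])
    s=(p[:,0]-q[0])*n[0]+(p[:,1]-.3)*n[1]; return np.hypot(s,p[:,2]-q[2])-.022
f=least_squares(rb,[.54,-.06,.022],args=(p,),loss='soft_l1',f_scale=.001); print('bar',f.x,np.std(f.fun))
al=p[:,1][abs(f.fun)<.003]; print(np.percentile(al,[0.5,2,98,99.5]))
m=(abs(P[...,0]-.43)<.08)&(abs(P[...,1]-.30)<.08)&(c['depth']>0)&(z>.004); q=P[m]; print(len(q),np.percentile(q,[1,99],axis=0))
E
```

```text
[0.42943742 0.30094164 0.21549202]
2219
bar [ 0.53819764 -0.06296837  0.02068585] 0.0007559496494355759
[0.25605396 0.25860393 0.34328663 0.34491663]
42820 [[0.39042491 0.23765446 0.00493359]
 [0.47572217 0.36069301 0.32409367]]
```

View pics/w.png

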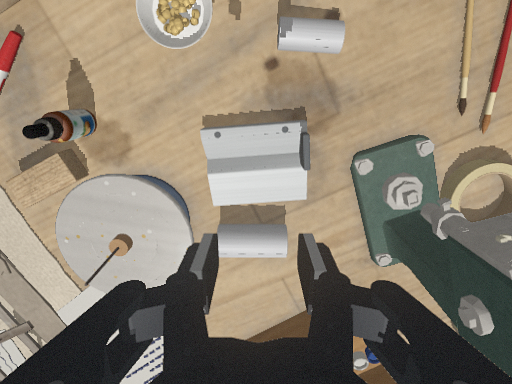

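Request:
carry_out --pt "-0.35 -0.02 0 0 0" --pt "-0.7 -0.04 0 0 0" --pt "-1 -0.04 0 0 0" --pt "-1 -0.04 0 0 0" --pt "-1 -0.04 0 0 0"

```text
clock: 4.3
position: [0.5796, 0.305, 0.2156]
ee_rot: [-0.035, 0.999, 0.0, -0.0]
ft_force: [-0.5, 0.3, 0.5]
grip_width: 0.499
grasp_force: 0.0
```

Request:
carry_out --pt "-0.08 0 0.3 0 0" --pt "-0.08 0 0.6 0 0" --pt "-0.08 0 0.9 0 0" --pt "-0.08 0 1.0 0 0" --pt "-0.08 0 1.0 0 0" --pt "-0.08 0 1.0 0 0"

```text
clock: 5.05
position: [0.5938, 0.3053, 0.0683]
ee_rot: [-0.035, 0.999, 0.001, 0.001]
ft_force: [0.2, 0.0, 0.7]
grip_width: 0.499
grasp_force: 0.0
```

```bash
python3 - <<'E'
from h import *
from scipy.optimize import least_squares
c=camera('wrist'); P=cloud(c); save(c,'w2.png'); z=P[...,2]
print(manip.get_obs()['position'])
m=(abs(P[...,0]-.59)<.025)&(abs(P[...,1]-.305)<.06)&(c['depth']>0)&(z>.03)&(z<.12);q=P[m];print(len(q),np.percentile(q,[1,50,99],axis=0) if len(q) else '')
E
```

```text
[0.59383061 0.30520247 0.06818611]
2665 [[0.58021085 0.27031217 0.08616263]
 [0.58462296 0.32554746 0.10603118]
 [0.60480775 0.33917652 0.1196658 ]]
```

View pics/w2.png

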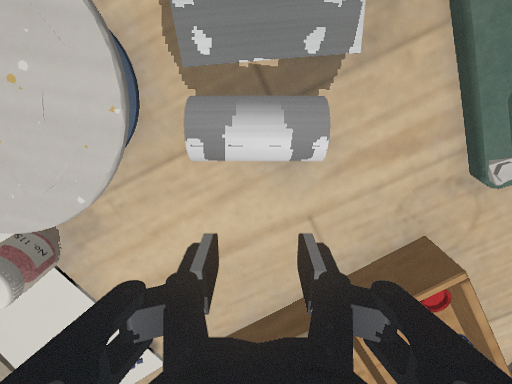

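Request:
carry_out --pt "0 0 0.12 0 0" --pt "0 0 0.23 0 0" --pt "0 0 0.23 0 0" --pt "0.04 0 0.23 0 0" --pt "0.08 0 0.23 0 0" --pt "0.11 0 0.23 0 0" --pt "0.13 0 0.23 0 0" --pt "0.15 0 0.23 0 0" --pt "0.17 0 0.23 0 0" --pt "0.19 0 0.23 0 0" --pt "0.21 0 0.23 0 0" --pt "0.23 0 0.23 0 0" --pt "0.23 0 0.23 0 0"

```text
clock: 6.72
position: [0.5582, 0.3022, 0.0313]
ee_rot: [-0.035, 0.999, 0.0, -0.0]
ft_force: [-0.1, 0.8, 0.9]
grip_width: 0.503
grasp_force: 0.0
```

```bash
cat >> h.py <<'E'
from scipy.optimize import least_squares
def bar(name,x,y=.3):
    c=camera(name); P=cloud(c); z=P[...,2]; O=manip.get_obs()
    print('tcp',np.round(O['position'],4),'F',np.round(O['ft_force'],2),O['clock'])
    g=(c['depth']>0)&(z>.02)&(z<.055)&(abs(P[...,0]-x)<.035)&(abs(P[...,1]-y)<.075)
    for r in outline_of('bar',c):
        m=r['region']&g
        if m.sum()>150: break
    else: print('none'); return
    p=P[m]
    def rb(q):
        s=((p[:,0]-q[0])-(p[:,1]-y)*np.tan(q[1]))*np.cos(q[1]); return np.hypot(s,p[:,2]-q[2])-.022
    f=least_squares(rb,[x,-.1,.028],loss='soft_l1',f_scale=.001)
    k=abs(f.fun)<.003; e=np.percentile(p[k][:,1],[.5,99.5]); yc=e.mean(); xc=f.x[0]+(yc-y)*np.tan(f.x[1])
    d=np.array([xc-.4286,yc-.2911]); t=.15
    print(name,len(p),'bar',xc,yc,'z',f.x[2],'slope',f.x[1],'yext',e,'block xy',-d[0]*np.cos(t)-d[1]*np.sin(t),d[0]*np.sin(t)-d[1]*np.cos(t),'std',f.fun.std())
    return c
E
python3 - <<'E'
from h import *
bar('top',.53); bar('wrist',.53)
E
```

```text
tcp [0.5584 0.3021 0.0314] F [-0.32 -0.55  0.64] 6.775
none
tcp [0.5585 0.302  0.0314] F [-0.33 -0.25 -0.44] 6.875
wrist 11788 bar 0.5384563391084854 0.30033542549558995 z 0.020747592991201762 slope -0.06795158892614189 yext [0.25593965 0.3447312 ] block xy -0.1100028955770646 0.007285004534286037 std 0.0005600084750009802
```

```bash
python3 - <<'E'
from h import *
c=bar('wrist',.53); d=bar('top',.53)
d=camera('top')
cv2.imwrite('pics/w3.png',np.hstack([c['img'],cv2.resize(d['img'][80:220,150:290],(384,384))])[...,::-1][:, :800])
P=cloud(c); 
for r in (240,260,280,300): print(r,[np.round(P[r,u],3).tolist() for u in (205,212,310,317)])
E
```

```text
tcp [0.5585 0.302  0.0313] F [0.28 0.5  0.22] 6.975
wrist 11778 bar 0.538444319771637 0.30040263993958993 z 0.020733726415368067 slope -0.06731899764337071 yext [0.25597299 0.34483229] block xy -0.11000105560539947 0.00721674868878709 std 0.0005537377043244187
tcp [0.5585 0.302  0.0313] F [ 0.72  0.14 -0.6 ] 7.075
none
240 [[0.549, 0.276, 0.059], [0.549, 0.279, 0.06], [0.546, 0.327, 0.059], [0.577, 0.346, -0.001]]
260 [[0.549, 0.279, 0.078], [0.555, 0.28, 0.067], [0.546, 0.324, 0.077], [0.545, 0.327, 0.078]]
280 [[0.554, 0.28, 0.085], [0.564, 0.281, 0.07], [0.55, 0.323, 0.086], [0.549, 0.326, 0.087]]
300 [[0.563, 0.28, 0.086], [0.634, 0.272, -0.001], [0.56, 0.324, 0.085], [0.545, 0.322, 0.104]]
```

View pics/w3.png

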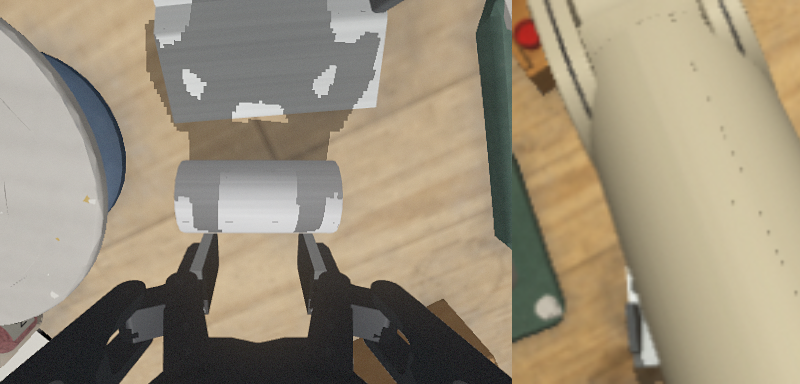

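```bash
python3 - <<'E'
from h import *
c=camera('wrist'); P=cloud(c); print('cam',-np.array(c['R']).T@c['t'], np.array(c['R'])[2])
for u in (208,214,304):
    print(u,[(r,*np.round(P[r,u]*1000).astype(int).tolist(),c['img'][r,u].tolist()) for r in range(226,256,2)])
cv2.imwrite('pics/w4.png',cv2.resize(c['img'][200:300,160:360,::-1],None,fx=4,fy=4,interpolation=cv2.INTER_CUBIC))
E
```

```text
cam [0.47826557 0.29647808 0.18848573] [ 0.31194721  0.02192483 -0.94984643]
208 [(226, 552, 274, 38, [131, 130, 128]), (228, 552, 274, 39, [127, 125, 127]), (230, 555, 273, 36, [141, 141, 140]), (232, 560, 273, 30, [165, 164, 164]), (234, 549, 276, 53, [109, 108, 108]), (236, 549, 276, 56, [113, 109, 109]), (238, 549, 277, 58, [113, 112, 112]), (240, 549, 277, 59, [112, 112, 110]), (242, 549, 277, 62, [110, 110, 108]), (244, 549, 278, 64, [111, 112, 109]), (246, 548, 278, 66, [113, 114, 114]), (248, 549, 278, 68, [91, 89, 86]), (250, 549, 279, 69, [72, 69, 66]), (252, 549, 279, 71, [54, 46, 46]), (254, 549, 279, 73, [54, 50, 45])]
214 [(226, 551, 277, 39, [130, 129, 127]), (228, 553, 277, 37, [123, 124, 123]), (230, 555, 277, 36, [123, 122, 122]), (232, 560, 276, 30, [150, 149, 149]), (234, 549, 279, 53, [49, 46, 43]), (236, 549, 279, 56, [58, 55, 53]), (238, 549, 280, 57, [64, 59, 57]), (240, 549, 280, 58, [58, 52, 50]), (242, 551, 280, 58, [58, 56, 53]), (244, 551, 280, 59, [58, 53, 55]), (246, 552, 280, 60, [59, 58, 52]), (248, 552, 280, 61, [58, 53, 51]), (250, 553, 280, 61, [54, 51, 46]), (252, 555, 280, 61, [53, 51, 47]), (254, 556, 280, 61, [55, 52, 46])]
304 [(226, 548, 327, 40, [131, 130, 131]), (228, 549, 327, 38, [128, 128, 126]), (230, 551, 328, 37, [125, 126, 125]), (232, 555, 329, 31, [161, 160, 161]), (234, 545, 325, 54, [108, 107, 105]), (236, 546, 325, 55, [113, 113, 114]), (238, 546, 324, 57, [91, 88, 87]), (240, 546, 324, 59, [64, 57, 55]), (242, 546, 324, 62, [57, 52, 48]), (244, 545, 323, 65, [61, 58, 53]), (246, 546, 323, 65, [66, 59, 57]), (248, 546, 323, 67, [62, 57, 53]), (250, 546, 323, 69, [65, 59, 58]), (252, 547, 322, 70, [58, 56, 50]), (254, 548, 323, 68, [63, 58, 52])]
```

View pics/w4.png

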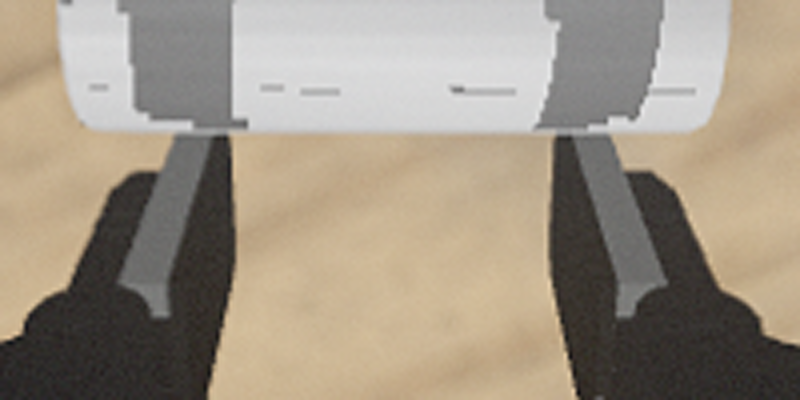

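Request:
carry_out --pt "-0.1 0 0 0 0" --pt "-0.2 0 0 0 0" --pt "-0.22 0 0 0 0" --pt "-0.22 0 0.02 0 0" --pt "-0.22 0 0.04 0 0" --pt "-0.22 0 0.06 0 0" --pt "-0.22 0 0.06 0 0"

```text
clock: 8.1
position: [0.5909, 0.3043, 0.022]
ee_rot: [-0.035, 0.999, -0.0, -0.0]
ft_force: [0.2, -0.2, -0.1]
grip_width: 0.501
grasp_force: 0.0
```

```bash
python3 - <<'E'
from h import *
c=bar('wrist',.53); P=cloud(c); save(c,'w5.png')
for u in (208,304):
    print(u,[(r,*np.round(P[r,u]*1000).astype(int).tolist(),c['img'][r,u].tolist()) for r in range(220,250,3)])
E
```

```text
tcp [0.5911 0.3044 0.0222] F [-0.25  0.59 -0.15] 8.15
wrist 15368 bar 0.5384586203579562 0.30072474615572947 z 0.02083278852754518 slope -0.06758657055073584 yext [0.25652315 0.34492634] block xy -0.11006333056294748 0.0069003964311577255 std 0.0005417710398666061
208 [(220, 595, 271, -1, [200, 178, 147]), (223, 597, 271, -1, [194, 173, 140]), (226, 599, 272, -1, [192, 168, 135]), (229, 601, 271, -2, [192, 169, 138]), (232, 603, 272, -1, [187, 166, 134]), (235, 581, 279, 46, [106, 106, 102]), (238, 581, 279, 49, [112, 111, 107]), (241, 581, 280, 51, [114, 111, 108]), (244, 581, 280, 54, [117, 115, 112]), (247, 581, 280, 57, [109, 107, 105])]
304 [(220, 590, 335, -2, [198, 179, 146]), (223, 592, 336, -1, [200, 178, 148]), (226, 595, 336, -1, [199, 179, 146]), (229, 597, 336, -1, [199, 179, 148]), (232, 599, 336, -2, [195, 176, 146]), (235, 578, 327, 44, [112, 110, 106]), (238, 578, 326, 49, [92, 89, 85]), (241, 578, 326, 52, [57, 51, 39]), (244, 578, 326, 54, [65, 55, 46]), (247, 578, 325, 57, [64, 56, 45])]
```

View pics/w5.png

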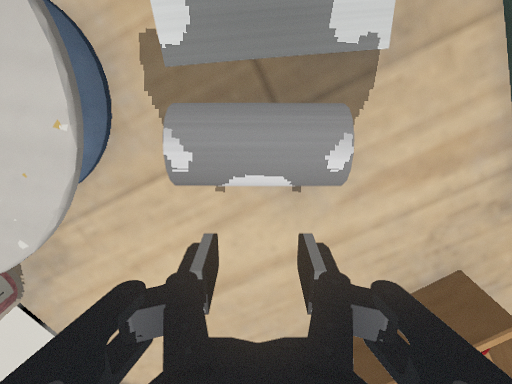

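Request:
carry_out --pt "0 0.03 0.08 0 0" --pt "0 0.03 0.15 0 0" --pt "0 0.03 0.18 0 0" --pt "0 0.03 0.2 0 0" --pt "0 0.03 0.22 0 0" --pt "0 0.03 0.22 0 0"

```text
clock: 8.95
position: [0.591, 0.3087, -0.0108]
ee_rot: [-0.035, 0.999, 0.0, -0.0]
ft_force: [-0.7, -0.1, 0.4]
grip_width: 0.497
grasp_force: 0.0
```

```bash
python3 - <<'E'
from h import *
c=bar('wrist',.53); P=cloud(c)
for u in (208,304): print(u,[(r,*np.round(P[r,u]*1000).astype(int).tolist()) for r in range(229,244,3)])
E
```

```text
tcp [ 0.5911  0.3088 -0.0106] F [0.69 0.37 1.24] 9.0
wrist 24644 bar 0.5383991775183448 0.3006352848324565 z 0.020809092215165838 slope -0.06734169445474131 yext [0.25638661 0.34488396] block xy -0.10999118626927075 0.006979970173263466 std 0.0005259611680853493
208 [(229, 585, 281, -1), (232, 586, 281, 0), (235, 581, 283, 13), (238, 582, 283, 15), (241, 581, 284, 19)]
304 [(229, 581, 334, -1), (232, 583, 334, -1), (235, 578, 331, 12), (238, 578, 331, 16), (241, 578, 330, 18)]
```

Request:
carry_out --pt "0.05 0 0 0 0" --pt "0.09 0 0 0 0" --pt "0.11 0 0 0 0" --pt "0.13 0 0 0 0" --pt "0.15 0 0 0 0" --pt "0.17 0 0 -0.01 0" --pt "0.19 0 0 -0.02 0" --pt "0.21 0 0 -0.04 0" --pt "0.23 0 0 -0.06 0" --pt "0.25 0 0 -0.08 0" --pt "0.27 0 0 -0.1 0" --pt "0.29 -0.01 0 -0.12 0" --pt "0.31 -0.01 0 -0.14 0" --pt "0.33 -0.01 0 -0.16 0" --pt "0.35 -0.01 0 -0.16 0" --pt "0.37 -0.01 0 -0.16 0" --pt "0.39 -0.02 0 -0.16 0" --pt "0.41 -0.02 0 -0.16 0" --pt "0.43 -0.02 0 -0.16 0" --pt "0.43 -0.02 0 -0.16 0"

```text
clock: 11.55
position: [0.5267, 0.3014, -0.0107]
ee_rot: [-0.076, 0.997, 0.0, -0.0]
ft_force: [1.3, 0.5, 0.6]
grip_width: 0.5
grasp_force: 0.6
```

```bash
python3 - <<'E'
from h import *
c=bar('wrist',.49); P=cloud(c)
for u in (208,304): print(u,[(r,*np.round(P[r,u]*1000).astype(int).tolist()) for r in range(229,244,3)])
E
```

```text
tcp [ 0.5268  0.3015 -0.0107] F [1.47 0.81 1.26] 11.6
wrist 22053 bar 0.4940835674577459 0.2965533395291801 z 0.022266206700244814 slope -0.1524593227414527 yext [0.25228295 0.34082373] block xy -0.0655631944572781 0.0043936376239758785 std 0.0005416630112496692
208 [(229, 500, 278, 43), (232, 501, 278, 44), (235, 503, 278, 43), (238, 505, 278, 42), (241, 506, 278, 42)]
304 [(229, 494, 315, 44), (232, 496, 315, 43), (235, 497, 315, 43), (238, 498, 315, 44), (241, 500, 316, 42)]
```

Request:
carry_out --pt "0.02 0 -0.01 0 0" --pt "0.04 0 -0.02 0 0" --pt "0.06 0 -0.03 0 0" --pt "0.08 0 -0.03 0 0" --pt "0.1 0 -0.03 0 0" --pt "0.12 0 -0.03 0 0" --pt "0.14 0 -0.03 0 0" --pt "0.16 0 -0.03 0 0" --pt "0.18 0 -0.03 0 0" --pt "0.2 0 -0.03 0 0" --pt "0.22 0 -0.03 0 0" --pt "0.24 0 -0.03 0 0" --pt "0.26 0 -0.03 0 0" --pt "0.28 0 -0.03 0 0" --pt "0.29 0 -0.03 0 0" --pt "0.29 0 -0.03 0 0"

```text
clock: 13.65
position: [0.4833, 0.2946, -0.0064]
ee_rot: [-0.076, 0.997, -0.0, -0.0]
ft_force: [-0.3, 1.0, -0.5]
grip_width: 0.499
grasp_force: 0.1
```

```bash
python3 - <<'E'
from h import *
c=bar('wrist',.445)
E
```

```text
tcp [ 0.4834  0.2946 -0.0064] F [-0.2  -0.59 -0.05] 13.7
wrist 20401 bar 0.4506971483116666 0.28946813812456934 z 0.03317531154627281 slope -0.15275059363171303 yext [0.24518222 0.33375405] block xy -0.021605158764319943 0.004915694402299931 std 0.0005064205250259931
```

Request:
carry_out --pt "0.01 0 0 0 0" --pt "0.02 0 0 0 0" --pt "0.03 0 0 0 0" --pt "0.04 0 0 0 0" --pt "0.05 0 0 0 0" --pt "0.06 0 0 0 0" --pt "0.06 0 0 0 0" --pt "0.06 0 0 0 0" --pt "0.0 0 0 0 0" --pt "0.0 0 0 0 0"

```text
clock: 15.0
position: [0.4849, 0.2947, -0.0061]
ee_rot: [-0.076, 0.997, 0.0, 0.0]
ft_force: [-1.6, -0.5, 0.1]
grip_width: 0.496
grasp_force: 0.0
```

```bash
python3 - <<'E'
from h import *
c=bar('wrist',.43)
E
```

```text
tcp [ 0.4844  0.2947 -0.0062] F [ 0.42 -0.69 -0.3 ] 15.05
wrist 26032 bar 0.4291171718250864 0.28694292650375786 z 0.027709796239766514 slope -0.1474640718181482 yext [0.24245337 0.33143248] block xy 0.00010986075686506924 0.004187679233647601 std 0.0005271517746115532
```

Request:
carry_out --pt "0 0 -0.25 0 0" --pt "0 0 -0.5 0 -0.5" --pt "0.1 -0.2 -0.5 0 -1" --pt "0.25 -0.4 -0.5 0 -1" --pt "0.37 -0.49 -0.5 0 -1" --pt "0.37 -0.49 -0.5 0 -1" --pt "0.37 -0.49 -0.5 0 -1" --pt "0.37 -0.49 -0.5 0 -1"

```text
clock: 16.1
position: [0.4406, 0.2144, 0.0688]
ee_rot: [-0.077, 0.997, 0.0, 0.0]
ft_force: [-0.2, -0.6, -0.4]
grip_width: -0.0
grasp_force: 0.0
```

```bash
python3 - <<'E'
from h import *
c=bar('wrist',.43); save(c,'w6.png'); P=cloud(c)
for u in (245,262): print(u,[(r,*np.round(P[r,u]*1000).astype(int).tolist()) for r in range(205,245,4)])
z=P[...,2]; g=(z>.05)&(z<.13)&(c['depth']>0)&(abs(P[...,0]-.43)<.04)&(abs(P[...,1]-.21)<.06); q=P[g]; print(np.percentile(q,[1,50,99],axis=0))
x=-(P[...,0]-.4286)*.9888-(P[...,1]-.2911)*.1495; y=(P[...,0]-.4286)*.1495-(P[...,1]-.2911)*.9888
s=(abs(x)<.015)&(z>.03)&(z<.039)&(y<-.03); print('stop face',s.sum(),np.percentile(y[s],[2,50,98]) if s.any() else '')
s=(abs(x)<.02)&(z>.036)&(z<.045)&(y<-.03); print('stop top',s.sum(),np.percentile(y[s],[2,50,98]) if s.any() else '')
E
```

```text
tcp [0.4406 0.2142 0.0687] F [ 0.33 -0.54 -0.62] 16.15
wrist 8225 bar 0.4293470608101487 0.2858872528587929 z 0.027603011969342974 slope -0.1485713688390069 yext [0.24097622 0.33079829] block xy 4.0311075304589944e-05 0.00526585298213222 std 0.0019048870172821966
245 [(205, 451, 206, -1), (209, 454, 206, 0), (213, 458, 207, -1), (217, 462, 207, 0), (221, 465, 208, -1), (225, 469, 208, -1), (229, 472, 209, 0), (233, 431, 206, 89), (237, 430, 206, 95), (241, 431, 207, 98)]
262 [(205, 449, 219, -1), (209, 453, 220, -2), (213, 456, 221, -1), (217, 459, 221, 0), (221, 464, 222, -1), (225, 468, 222, -2), (229, 471, 223, -1), (233, 429, 215, 90), (237, 429, 215, 94), (241, 429, 215, 98)]
[[0.42584378 0.15082478 0.05030622]
 [0.44368749 0.19789891 0.08792831]
 [0.46943409 0.25466701 0.12979412]]
stop face 509 [-0.0693984  -0.0625584  -0.06113439]
stop top 839 [-0.06933781 -0.06294393 -0.03081797]
```

View pics/w6.png

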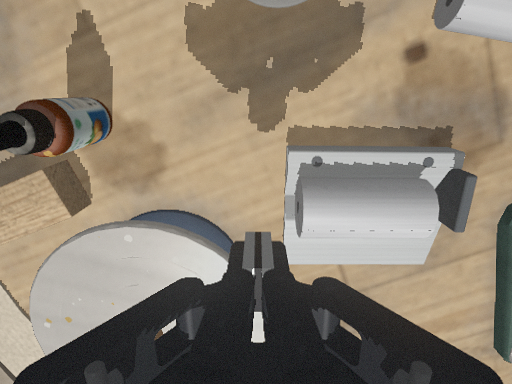

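```bash
python3 - <<'E'
from h import *
c=camera('wrist'); P=cloud(c); t=manip.get_obs()['position']
d=P-t; tx=d[...,0]*-.988-d[...,1]*.152; ty=d[...,0]*-.152+d[...,1]*.988; z=d[...,2]
dark=(c['img'].max(-1)<90)&(c['depth']>0)&(c['depth']<.17)
for a in range(-70,71,10):
    s=dark&(abs(ty*1000-a)<5)
    if s.sum()>10: print(a,s.sum(),'z above tip min',np.round(np.percentile(z[s],[1,10])*1000-21),'tx',np.round(np.percentile(tx[s],[2,98])*1000))
E
```

```text
-60 550 z above tip min [72. 75.] tx [11. 14.]
-50 2138 z above tip min [62. 68.] tx [ 9. 14.]
-40 3819 z above tip min [49. 57.] tx [-8. 13.]
-30 2987 z above tip min [42. 47.] tx [-9. 13.]
-20 2165 z above tip min [37. 43.] tx [-5. 20.]
-10 4372 z above tip min [ 5. 37.] tx [ 7. 20.]
0 3655 z above tip min [ 5. 31.] tx [-8. 17.]
10 4400 z above tip min [ 6. 37.] tx [ 7. 20.]
20 2160 z above tip min [37. 43.] tx [-3. 20.]
30 2964 z above tip min [41. 47.] tx [-9. 13.]
40 3908 z above tip min [49. 57.] tx [-8. 13.]
50 2153 z above tip min [61. 67.] tx [ 9. 14.]
60 596 z above tip min [73. 75.] tx [11. 14.]
```

Request:
carry_out --pt "0.03 0.05 0.1 0 -1" --pt "0.03 0.05 0.2 0 -1" --pt "0.03 0.05 0.3 0 -1" --pt "0.03 0.05 0.35 0 -1" --pt "0.03 0.05 0.39 0 -1" --pt "0.03 0.05 0.39 0 -1"

```text
clock: 17.0
position: [0.4346, 0.2202, 0.01]
ee_rot: [-0.076, 0.997, -0.0, -0.0]
ft_force: [-0.3, -0.3, 0.5]
grip_width: 0.001
grasp_force: 0.0
```

```bash
python3 - <<'E'
from h import *
c=bar('wrist',.43)
E
```

```text
tcp [0.4348 0.2204 0.0104] F [ 0.5  -0.46 -0.21] 17.05
wrist 14506 bar 0.4293073887942456 0.2855838805011346 z 0.02770421279934336 slope -0.14706936276342272 yext [0.24070575 0.33046201] block xy 0.00012487301580551332 0.005559890283262017 std 0.0019501922345698513
```

Request:
carry_out --pt "0 0.02 0 0 -1" --pt "0 0.04 0 0 -1" --pt "0 0.06 0 0 -1" --pt "0 0.08 0 0 -1" --pt "0 0.1 0 0 -1" --pt "0 0.12 0 0 -1" --pt "0 0.14 0 0 -1" --pt "0 0.16 0 0 -1" --pt "0 0.16 0 0 -1"

```text
clock: 18.23
position: [0.4309, 0.2445, 0.0103]
ee_rot: [-0.077, 0.997, 0.0, -0.0]
ft_force: [-1.1, -0.1, 1.4]
grip_width: -0.002
grasp_force: 0.0
```

```bash
cat >> h.py <<'E'
def gap():
    c=bar('wrist',.425,.305); P=cloud(c); z=P[...,2]
    x=-(P[...,0]-.4286)*.9888-(P[...,1]-.2911)*.1495; y=(P[...,0]-.4286)*.1495-(P[...,1]-.2911)*.9888
    r=outline_of('bar',c)[0]['region']
    s=(abs(x)<.008)&(z>.042)&(z<.053)&(y<.03)&(c['depth']>0); print('bar end y',np.percentile(y[s],[.5,2]))
    s=(abs(x)<.018)&(z>.036)&(z<.042)&(y<-.055)&(c['depth']>0); print('stop',s.sum(),np.percentile(y[s],[2,50,98]))
    return c
E
python3 - <<'E'
from h import *
gap()
E
```

```text
tcp [0.4309 0.2444 0.0103] F [-0.04 -0.26 -0.94] 18.275
wrist 13924 bar 0.4268964129737677 0.3017874134132591 z 0.027728670331774934 slope -0.146261089455109 yext [0.25691383 0.346661  ] block xy 8.735047883483803e-05 -0.010821986144682697 std 0.0008891797777665628
bar end y [-0.05676781 -0.05549168]
stop 565 [-0.06950347 -0.06619753 -0.05637848]
```

Request:
carry_out --pt "0 0.01 0 0 -1" --pt "0 0.02 0 0 -1" --pt "0 0.03 0 0 -1" --pt "0 0.04 0 0 -1" --pt "0 0.045 0 0 -1" --pt "0 0.045 0 0 -1"

```text
clock: 19.12
position: [0.4302, 0.2492, 0.0102]
ee_rot: [-0.076, 0.997, -0.001, -0.0]
ft_force: [0.7, -7.9, 4.3]
grip_width: 0.0
grasp_force: 3.8
```

Request:
carry_out --pt "0 0.005 0 0 -1" --pt "0 0.01 0 0 -1" --pt "0 0.01 0 0 -1"

```text
clock: 19.5
position: [0.4301, 0.2493, 0.0102]
ee_rot: [-0.075, 0.997, -0.002, -0.001]
ft_force: [0.6, -12.7, 7.6]
grip_width: 0.004
grasp_force: 6.5
```

```bash
python3 - <<'E'
from h import *
gap()
E
```

```text
tcp [0.4301 0.2493 0.0102] F [ -0.66 -12.93   7.92] 19.55
wrist 13795 bar 0.42622183758673615 0.30623514907642896 z 0.027723084329693753 slope -0.14750322179670403 yext [0.26139697 0.35107333] block xy 8.968980017879605e-05 -0.015320585816780384 std 0.0007758042610400711
bar end y [-0.06128578 -0.05987905]
stop 216 [-0.0693865  -0.06588601 -0.05543035]
```

Request:
carry_out --pt "0 -0.03 0 0 -1" --pt "0 -0.06 0 0 -1" --pt "0 -0.1 0 0 -1" --pt "0 -0.12 0 0 -1" --pt "0 -0.12 -0.2 0 -1" --pt "0 -0.12 -0.4 0 -1" --pt "0 -0.12 -0.6 0 -1" --pt "0 -0.12 -0.6 0 -1" --pt "0 -0.12 -0.6 0 -1"

```text
clock: 20.78
position: [0.4322, 0.2343, 0.0998]
ee_rot: [-0.076, 0.997, -0.0, -0.0]
ft_force: [-0.6, 0.4, -0.7]
grip_width: 0.0
grasp_force: 0.0
```

```bash
python3 - <<'E'
from h import *
c=gap(); cv2.imwrite('pics/f.png',c['img'][...,::-1])
E
```

```text
tcp [0.432  0.2342 0.0995] F [-0.32 -0.34 -0.68] 20.825
wrist 6155 bar 0.4262807270543752 0.30657279711846075 z 0.027542879187957375 slope -0.14786926573090584 yext [0.26158165 0.35156395] block xy -1.899589505233992e-05 -0.01564564210319681 std 0.001786603707799944
bar end y [-0.06125331 -0.05975089]
stop 172 [-0.0696789  -0.06736368 -0.05575257]
```

View pics/f.png

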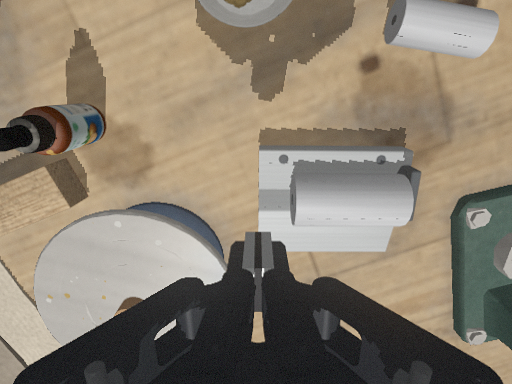

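The bar (350,195) lies in the groove with its end against the stop plate (412,195), and the gripper is clear of it.

```bash
python3 -c "
from workcell import ticket
print(ticket.hand_in())"
```

```text
the job is handed in; nothing more can be done
None
```

I rolled the bar up the ramp and over the lip into the groove, then pushed it along until it met the stop plate, and handed the job in at about 21 s; the last wrist picture shows it resting there with the gripper clear, but the hand-in gave no verdict.

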